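# Push the shoe-spray can up its sloped rest to the stop

### The job

With your fingertips, slowly push the blue spray can up the sloped wooden rest until it has dropped into the hollow at the top, lying against the stop rail. Keep your fingers behind it all the way up the slope so that it neither rolls back nor shoots ahead, and do not pick it up. Leave it lying there and do not disturb the tin, key jar, clog, shoehorn or brush.

Things in the scene. Friction and masses are not known exactly. Their poses are not given: they have to be found in the camera images.
- rest: Sloped wooden rest for a lying can, fixed, 280 mm long, 184 wide. Origin on the ledge, on its centre line; x points up the slope to the stop, y across, z up. In its frame (mm): front lip x -155 to -149, top z 16; flat landing to x -40, surface z 12; then the grey ramp. Side cheeks: inner faces y +-82, tops z 40, full length (x -155 to 125).
- ramp_foot (a point): Point on the rest's centre line where the flat landing ends and the ramp begins (rest frame x -40, z 12 mm). Axes as the rest.
- ramp_crest (a point): Point on the centre line at the top edge of the ramp (rest frame x 70, z 30 mm; slope about 9 degrees). Right behind it the floor drops 4 mm into the hollow: flat floor at z 26 from x 70 to the stop rail. Axes as the rest.
- seat (a point): Where the can's centre belongs: in the hollow, touching the stop rail (rest frame x 87, z 54 mm). The stop rail's face is 28 mm further on (x 115 to 125, top z 62). The can may lie up to 3 mm short of the stop; the crest keeps it from rolling out. Axes as the rest.
- can: Blue spray can with a yellow band and a white cap, a plain cylinder of 56 mm diameter and 150 mm length, about 0.3 kg, lying across the rest. Origin: its centre; y is the cylinder axis, along the rest's y to about 2 degrees at the start; x and z turn as it rolls. It starts on the flat landing and rolls back down if let go on the ramp. A push of 2 to 10 N moves it, rolling or sliding.
- tin: Polish tin with a red lid, 80 mm diameter, 29 mm high, standing on the ledge beside the rest (+y side). Origin: centre of its underside. Leave alone.
- keyjar: Glass key jar with cork lid, 78 mm diameter, 99 mm high, standing on the ledge beside the rest (-y side). Origin: centre of its underside. Leave alone.
- clog: Green plastic clog, 250 mm long (its x points to the toe), 94 mm wide, 74 mm high. Origin: centre of its underside. Leave alone.
- shoehorn: Steel shoehorn, 193 mm long (x), 34 mm wide, 4 mm thick, lying on a low round turntable (190 mm diameter, top 25 mm above the ledge). Origin: its underside, near mid-length. Leave alone.
- brush: Shoe brush, 150 mm long (x), 48 mm wide, 41 mm high, bristles down. Origin: centre of its underside. Leave alone.
Things that resemble listed ones, but are neither listed nor needed, are in the scene too. Leave any green or red look-alike of the can alone.

How it is judged:
On the way:
1. the can is part-way up the ramp, with the fingers on it (x of can in the frame of rest between 0 and 0.055 m and contact force between the fingers and can above 0.05 N).
At the end, for the whole second after the job is handed in: The can lies at rest in the hollow at the top: its axis 82 to 91 mm up the rest's x (87 is touching the stop), 51 to 57 mm above the ledge, square to the rest to within 0.06 rad (x of can in the frame of rest between 0.082 and 0.091 m and z of can in the frame of rest between 0.051 and 0.057 m and angle between the y axis of can and the y axis of rest, either way round below 0.06 rad and linear speed of can below 0.02 m/s and angular speed of can below 0.3 rad/s).
It fails at once if the can rolls or shoots along the ramp on its own: faster than 0.2 m/s with no finger touching it (x of can in the frame of rest between -0.035 and 0.062 m and contact force between the fingers and can below 0.02 N and linear speed of can above 0.2 m/s).
It fails at once if the can is lifted more than about 12 mm off the rest, or up-ended (z of can in the frame of rest above 0.072 m or (x of can in the frame of rest below 0.02 m and z of can in the frame of rest above 0.063 m) or (x of can in the frame of rest below -0.045 m and z of can in the frame of rest above 0.053 m) or angle between can's own y axis and vertical below 1.35 rad).
It fails at once if the tin, key jar, clog, shoehorn or brush is moved more than 15 mm (distance of any of tin, keyjar, clog, shoehorn, brush from where it was at the start of the episode above 0.015 m).
It also fails if it takes over 40 s, if anything falls off the work surface, if the arm or the gripper's body presses on something with over 40 N, if the wrist force passes 120 N, or if a joint passes its speed limit or range.

### The arm

A 6-joint arm with a two-finger parallel gripper is mounted at the origin on the work surface. World frame = base frame: x ahead of the robot, y to its left, z up, the work surface at z = 0. Lengths are in m, angles in rad, forces in N, time in s.
With the tool pointing down it reaches from about 0.275 to 0.775 m from the base axis. Payload 14.6 kg.
Tool frame: the origin (TCP) lies on the centre line of the jaws, within the pads' length; the fingertips stand 11 mm ahead of it and the grasp point (between the pads) lies 8 mm behind it (manip.finger_overhang is the z of the fingertips in the tool frame, in m); z points along the fingers, y is the line along which they close (so a half turn about z gives the same grasp; the last joint's range is limited). The gripper opens to 85 mm and grips with 20 to 120 N. Pads are 22 mm wide; open, the fingers measure 114 mm over their backs; the gripper's body (76 mm by 85 mm) begins 54 mm behind the grasp point. The pads swing forward as they close: fully open they stand 13 mm farther back than shut.
Start: joints at [1.009, 0.263, -0.048, 1.259, 0, 1.415], TCP at [0.208, 0.482, 0.242] pointing down, gripper open.
Joint ranges: [-2.65, 2.65], [-0.89, 1.7], [-1.18, 1.37], [-2.13, 2.11], [-1.35, 1.29], [-3.14, 3.14]. Speed limits (rad/s): [1.89, 1.89, 2.57, 2.79, 3.14, 3.14].

### API

Orientations are given as a unit quaternion [w, x, y, z].
In Python, from rig import manip gives the robot as it stands.
- The arm moves only by the tool send_rows, never from a script. Its argument "deltas" is a list of rows, each a list of 3 entries, a list of its own where there are three numbers: the opening, from 0 (shut) to 1 (fully open), then the shift along the tool's x, y, z in m, then the turn, a rotation vector about the tool's x, y, z in rad. A call has 1 to 5 rows; each row is the pose to reach, as a shift and turn from the pose commanded when the call began, along the tool's axes at that moment; what a row does not reach only later rows make up. A row lasts 1/10 s, in which the tool goes at most 50 mm and 8.59 degrees, less where a joint would pass 70% of its speed; a pose out of reach is approached as far as the arm can. A call with a gripper value outside its range is refused whole. The fingers move at their own pace and stop on an object; "squeeze" is the grip in N (left out, the last holds). Time passes only in rows, so rows that repeat a pose let the fingers close. It gives the time, the measured TCP pose, the force, the opening and the grip force at its end, in the units of the state.
- manip.get_state(): the state, without advancing time (a new reading comes with each control period).
- manip.capture(name): name is "side" or "top"; returns (picture, depth): 400x640x3 uint8, red, green, blue; 400x640 float32, m along the optical axis (not along the pixel's ray), 0 where there is no reading.
- manip.camera_model(name): a dict with "fovy" (degrees; the focal length in pixels is half the picture's height over the tangent of half this angle, whatever the lens; pixels are square), "cx", "cy" (the principal point, pixels), "xyz" and "orientation" of the camera in the world. Camera axes: x right, y up, looking along -z (the intrinsics and any distortion apply to the point x, -y, -z); pixel columns grow to the right and rows downward; lengths in m; the calibration is good to about 2 mm. A picture is of the moment at which its call begins. camera_model takes no time and is no camera call.
- manip.sign_off(): hands the job in; it is judged then, once.
Trained networks look in the newest picture that a camera, given by its name, has taken for a name from the list of things; names that differ only in an ending like _2 or _b are one class to them, and where a whole thing is asked for, a point or a joint stands for the part that bears it (a point fixed in the world has none). Each returns a list of dicts, best first, with "score" (0 to 1); they miss things now and then, are a little off and sometimes report something else, mostly with a low value. They report only what shows in the picture. A call takes as long as a camera call. They do not tell look-alikes from the thing itself.
- manip.outline_of(camera, query): "pixels" (400x640 bool, what is visible of it) and "box" ([centre column, centre row, width, height] in pixels, round what is visible of it).
The state is a dict: "t": time; "joints": joint angles; "joint_vel": joint speeds; "tau": joint torques, N m; "tcp_pos": TCP position; "ee_rot": TCP orientation; "force": force on the tool from outside, world axes, zero at the start; "ft_torque": the same for the moment, N m; "opening": opening from 0.0 (shut) to 1.0 (fully open); "grip_force": force on a finger pad.
Only numpy, scipy, OpenCV 4.12 (cv2) and the standard library are available. Lean on these libraries where they do the work, as an engineer would, in place of code of your own. Each camera call takes 0.05 s, during which the arm holds its last target. There are 200 camera calls.

## Working session

There is one attempt and no reset: what is moved stays moved. The work goes in short steps, Python scripts to look and compute and a tool call to move; the robot and the scene stay as the last step left them, time stands still between calls to the robot, and variables do not carry over. Pictures are saved under pics/ and viewed, at most 10 in all, crops included, and the job is handed in when it is done.

Besides the shell and the picture viewer there is one more tool, called after "Call:" as name([rows], argument=value, ...), one row to a line, values as JSON. send_rows: Moves the arm, as the interface text tells. Its arguments: {"type":"object","properties":{"deltas":{"type":"array","items":{"type":"array"}},"squeeze":{"type":"number"}},"required":["deltas"]}

```bash
mkdir -p pics; cat > h.py <<'E'
import numpy as np,cv2
from scipy.spatial.transform import Rotation as R
from rig import manip
def cam(n):
    m=manip.camera_model(n); q=m['orientation']
    return m,R.from_quat([q[1],q[2],q[3],q[0]]).as_matrix(),np.array(m['xyz']),200/np.tan(np.radians(m['fovy'])/2)
def pts(n,D,mask):
    m,r,t,f=cam(n); v,u=np.nonzero(mask&(D>0)); d=D[v,u]
    p=np.c_[(u-m['cx'])/f*d,-(v-m['cy'])/f*d,-d]
    return p@r.T+t
def proj(n,P):
    m,r,t,f=cam(n); p=(np.atleast_2d(P)-t)@r
    return np.c_[m['cx']+f*p[:,0]/-p[:,2],m['cy']-f*p[:,1]/-p[:,2]]
E
python3 - <<'E'
from h import *
for n in ('top','side'):
    I,D=manip.capture(n); cv2.imwrite(f'pics/{n}0.png',I[...,::-1]); np.savez(f'{n}0.npz',I=I,D=D)
    print(manip.camera_model(n))
    for q in ('can','rest','tin','keyjar'):
        for o in manip.outline_of(n,q)[:3]:
            P=pts(n,D,o['pixels']); print(n,q,round(o['score'],2),np.round(o['box']),np.round(np.median(P,0),3),np.round(np.percentile(P[:,2],[5,95]),3))
            if q=='rest' or q=='can': np.save(f"{n}_{q}_{int(o['box'][0])}.npy",P)
print(manip.get_state())
E
```

```text
{'fovy': 55.04302595283821, 'cx': 318.03965891766876, 'cy': 196.57475849288124, 'xyz': array([0.40213197, 0.02224104, 1.32640835]), 'orientation': array([-0.6982896 , -0.02796524,  0.01684162,  0.71507058])}
top can 0.96 [244. 275.  27.  50.] [0.243 0.296 0.052] [0.03  0.059]
top can 0.9 [345. 195.  44.  26.] [ 0.494 -0.038  0.065] [0.044 0.071]
top can 0.9 [455. 266.  22.  50.] [ 0.251 -0.394  0.052] [0.028 0.059]
top rest 0.59 [348. 168.  71.  92.] [ 0.604 -0.067  0.024] [0.01  0.049]
top tin 0.57 [304. 155.  24.  27.] [0.626 0.088 0.03 ] [0.017 0.034]
top keyjar 0.9 [403. 163.  29.  24.] [ 0.577 -0.234  0.099] [0.036 0.104]
top keyjar 0.37 [471. 193.  10.  43.] [ 0.477 -0.464  0.041] [0.012 0.046]
{'fovy': 45.16082635177034, 'cx': 323.50726588694585, 'cy': 205.30662200122242, 'xyz': array([ 0.16218091, -1.08610107,  1.08500717]), 'orientation': array([ 0.89731623,  0.41857173, -0.06065835, -0.12626102])}
side can 0.79 [334. 235.  16.  44.] [ 0.49  -0.057  0.063] [0.039 0.07 ]
side can 0.76 [284. 290.  56.  46.] [ 0.299 -0.207  0.048] [0.002 0.058]
side can 0.74 [290. 200.  22.  44
[... 335 characters left out ...]
 0.5, 'joints': array([ 1.00871691e+00,  2.63118664e-01, -4.83537983e-02,  1.25936279e+00,
       -1.18379774e-05,  1.41549693e+00]), 'joint_vel': array([ 7.39309217e-05,  4.38845036e-04, -2.46993619e-04,  1.14441133e-03,
       -1.63867260e-03, -3.08686064e-04]), 'tau': array([-6.03726057e-04, -6.37025142e+01,  3.84588218e+01,  1.74715184e-03,
       -1.19897641e-04, -1.76924817e-05]), 'tcp_pos': array([0.20772269, 0.48215134, 0.24224883]), 'ee_rot': array([-1.28946846e-06,  2.01990619e-01,  9.79387456e-01, -2.03003738e-05]), 'force': array([ 1.02190832, -0.58383311,  0.15297564]), 'ft_torque': array([ 0.01634686,  0.00718743, -0.00695941]), 'grip_force': 0.0, 'opening': 0.9954804623773933}
```

View pics/top0.png

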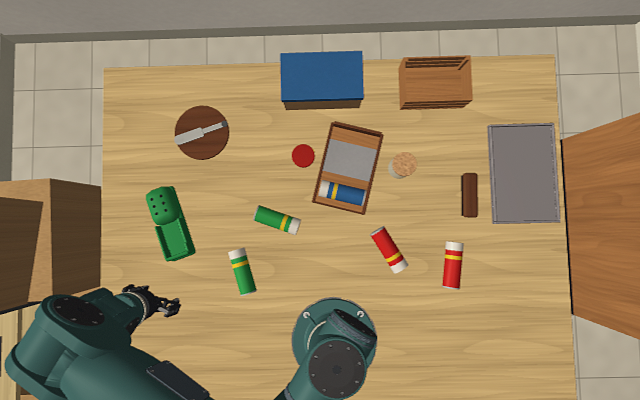

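View pics/side0.png

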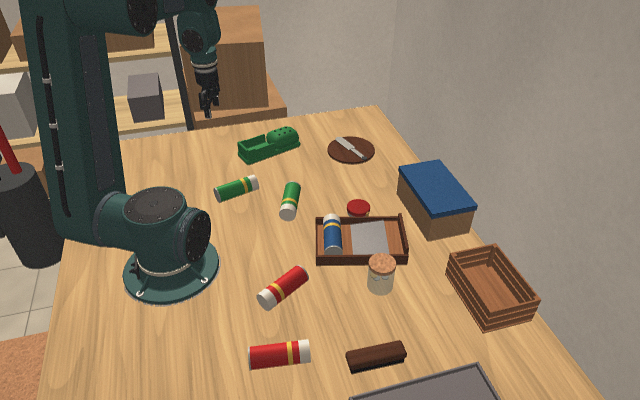

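The top view shows these can-like things: green at (277,220) and (242,271), red at (390,250) and (453,265), and one blue can with a yellow band at (342,194), inside the rest. I choose the blue one. The ramp goes up and away from it, towards (350,155), and the side view at (333,233) agrees.

```bash
python3 - <<'E'
from h import *
I=np.load('top0.npz')['I']; cv2.imwrite('pics/crop.png',cv2.resize(I[110:225,280:420,::-1],None,fx=5,fy=5))
P=[]
for n in('top','side'):
    z=np.load(n+'0.npz');I,D=z['I'],z['D']
    W=np.full(D.shape+(3,),9.);W[D>0]=pts(n,D,D>0)
    m=(np.abs(W[...,0]-.58)<.2)&(np.abs(W[...,1]+.06)<.17)
    # cheek tops + rail/lip : brown at z .033-.046
    c=m&(W[...,2]>.034)&(W[...,2]<.045)&(I[...,0]>I[...,2]*1.4)
    k=cv2.connectedComponentsWithStats(c.astype(np.uint8))
    hsv=cv2.cvtColor(I,cv2.COLOR_RGB2HSV)
    b=m&(hsv[...,0]>98)&(hsv[...,0]<125)&(hsv[...,1]>110)
    Q=W[b];Q=Q[Q[:,2]>.04]; np.save(n+'_blue.npy',Q)
    print(n,'blue',len(Q),Q.mean(0),np.percentile(Q[:,2],98))
    u=m&(W[...,2]>.008)&(W[...,2]<.07)
    k,l,s,_=cv2.connectedComponentsWithStats(u.astype(np.uint8)); i=1+s[1:,4].argmax()
    Q=W[l==i]; r=cv2.minAreaRect(Q[:,:2].astype(np.float32)); print(n,'all',len(Q),r)
    P.append(Q); np.save(n+'_all.npy',Q)
# heightmap fit
from scipy.optimize import minimize
def H(x,y):
    h=np.select([x<-.155,x<-.149,x<-.04,x<.07,x<.115,x<.125],[0,.016,.012,.012+(x+.04)*.018/.11,.026,.062],0.)
    h=np.where((abs(y)>.082)&(abs(y)<.092)&(x>-.155)&(x<.125),.040,h)
    return np.where(abs(y)>=.092,0,h)
for n,Q in zip(('top','side'),P):
    z=np.load(n+'0.npz');A=pts(n,z['D'],z['D']>0)
    A=A[(np.abs(A[:,0]-.59)<.22)&(np.abs(A[:,1]+.06)<.19)]
    best=None
    def cost(p):
        c,s=np.cos(p[2]),np.sin(p[2]);d=A[:,:2]-p[:2];x=d@[c,s];y=d@[-s,c]
        e=np.abs(A[:,2]-p[3]-H(x,y)); can=(x<-.03)&(x>-.149)&(abs(y)<.082)
        e=np.minimum(e,.02); e[can]=.004
        out=(abs(y)>.096); e[out]=np.where(A[out,2]>.055,0,e[out])
        return e.mean()*1e3
    for y0 in np.radians([-25,-20,-15,-10]):
        r=minimize(cost,[.6,-.067,y0,0],method='Nelder-Mead',options=dict(initial_simplex=np.array([.6,-.067,y0,0])+np.vstack([np.zeros(4),np.diag([.02,.02,.08,.004])]),maxiter=600))
        if best is None or r.fun<best.fun:best=r
    p=best.x;print(n,'rest',best.fun,p.round(4),np.degrees(p[2]))
    c,s=np.cos(p[2]),np.sin(p[2])
    Q=np.load(n+'_blue.npy');d=Q[:,:2]-p[:2];x=d@[c,s];y=d@[-s,c]
    print('blue in rest x',np.percentile(x,[2,50,98]).round(4),'y',np.percentile(y,[2,50,98]).round(4))
E
```

```text
top blue 481 [ 0.48946042 -0.05417907  0.06340481] 0.07209710417385881
top all 4481 ((0.5799628496170044, -0.061553120613098145), (0.1839457005262375, 0.2810894250869751), 74.77470397949219)
side blue 357 [ 0.48939462 -0.05822983  0.06314416] 0.07140660582803439
side all 4361 ((0.5918854475021362, -0.019959479570388794), (0.2824464440345764, 0.2786594033241272), 75.08203125)
top rest 3.7692718677359047 [ 0.5942 -0.0653 -0.2622  0.0011] -15.024144673162853
blue in rest x [-0.128  -0.1044 -0.0782] y [-0.0667 -0.0184  0.0456]
side rest 5.048254469373831 [ 0.595  -0.0639 -0.2749  0.0009] -15.751767587102067
blue in rest x [-0.1277 -0.1033 -0.077 ] y [-0.0684 -0.0257  0.0411]
```

View pics/crop.png

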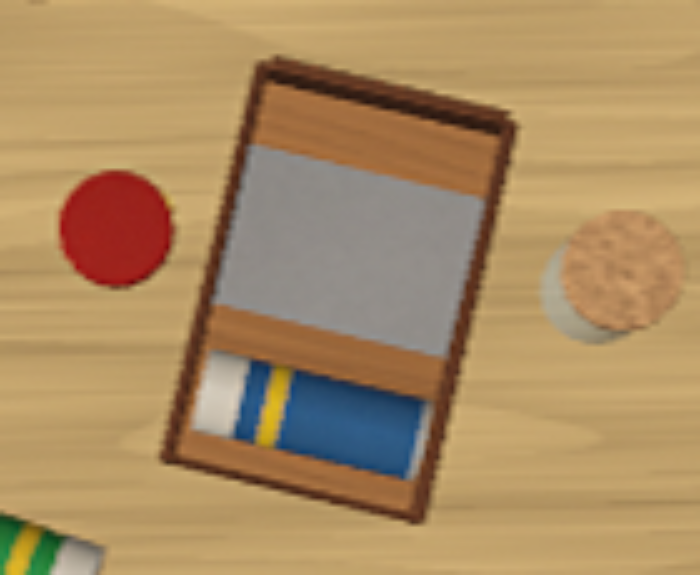

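The crop confirms it: the blue can with yellow band and white cap lies on the landing, with the grey ramp beyond it and the stop rail at the far end. The rest comes out at O≈(0.5945,-0.0653), yaw -15.1°, with the can at x≈-0.103. The fitted size of 184 x 281 mm matches the description. I'll move above the spot behind the can, with the open fingers spread along the can axis.

Call:
send_rows([
  [1, [-0.08, -0.075, 0], [0, 0, -0.03]],
  [1, [-0.16, -0.15, 0], [0, 0, -0.06]],
  [1, [-0.24, -0.22, 0.02], [0, 0, -0.1]],
  [1, [-0.32, -0.3, 0.04], [0, 0, -0.143]],
  [1, [-0.4085, -0.3733, 0.08], [0, 0, -0.143]],
], squeeze=20)

```text
t: 1.0
tcp_pos: [0.3088, 0.2533, 0.2223]
ee_rot: [0.001, 0.13, 0.991, 0.0]
force: [0.3, 0.5, -1.3]
opening: 0.999
grip_force: 0.0
```

```bash
cat > s.py <<'E'
from h import *
O=np.array([.5945,-.0653,0]);RR=R.from_euler('z',-15.1,degrees=True).as_matrix()
def st():
    s=manip.get_state();q=s['ee_rot'];T=R.from_quat([q[1],q[2],q[3],q[0]]).as_matrix()
    p=RR.T@(s['tcp_pos']-O);print('t',round(s['t'],2),'tcp in rest',p.round(4),'force',s['force'].round(1),'j',s['joints'].round(2));print('tool axes in rest\n',(RR.T@T).round(3))
    return s,T,p
E
python3 -c "
from s import *
print(manip.finger_overhang);st()"
```

```text
0.011
t 1.0 tcp in rest [-0.3589  0.2332  0.2223] force [ 0.3  0.5 -1.3] j [ 0.48  0.06 -0.36  1.15 -0.    0.74]
tool axes in rest
 [[-1.    -0.002  0.001]
 [-0.002  1.     0.001]
 [-0.001  0.001 -1.   ]]
```

Call:
send_rows([
  [1, [-0.194, -0.233, 0.0], [0, 0, 0]],
  [1, [-0.194, -0.233, 0.0], [0, 0, 0]],
  [1, [-0.194, -0.233, 0.03], [0, 0, 0]],
  [1, [-0.194, -0.233, 0.07], [0, 0, 0]],
  [1, [-0.194, -0.233, 0.09], [0, 0, 0]],
])

```text
t: 1.5
tcp_pos: [0.4093, 0.0357, 0.1707]
ee_rot: [0.001, 0.132, 0.991, 0.0]
force: [0.6, 1.4, 0.0]
opening: 0.999
grip_force: 0.0
```

Call:
send_rows([
  [1, [0, 0, 0], [0, 0, 0]],
  [1, [0, 0, 0], [0, 0, 0]],
])

```text
t: 1.7
tcp_pos: [0.4078, 0.0374, 0.1701]
ee_rot: [-0.001, 0.133, 0.991, 0.0]
force: [0.1, 1.5, -0.0]
opening: 1.002
grip_force: 0.0
```

```bash
python3 - <<'E'
from s import *
s,T,p=st()
I,D=manip.capture('side'); u=proj('side',s['tcp_pos'])[0];print(u)
W=pts('side',D,D>0); L=(W-O)@RR
m=(np.abs(L[:,0]-p[0])<.04)&(np.abs(L[:,1])<.08)&(L[:,2]>.075)&(L[:,2]<p[2]+.05)
L=L[m]; 
for z in np.arange(.08,.2,.01):
    k=L[(L[:,2]>=z)&(L[:,2]<z+.01)]
    if len(k):print(round(z,3),len(k),k.min(0).round(3),k.max(0).round(3))
x,y=u.astype(int);cv2.imwrite('pics/tip.png',cv2.resize(I[y-60:y+60,x-70:x+70,::-1],None,fx=5,fy=5))
E
```

```text
t 1.7 tcp in rest [-0.207   0.0505  0.1701] force [ 0.1  1.5 -0. ] j [-0.11  0.11 -0.45  1.01  0.    0.16]
tool axes in rest
 [[-1.     0.003 -0.001]
 [ 0.003  1.    -0.   ]
 [ 0.001 -0.    -1.   ]]
[297.763714   193.53713597]
0.17 10 [-0.217 -0.002  0.172] [-0.199  0.003  0.18 ]
0.18 15 [-0.217 -0.009  0.181] [-0.199  0.003  0.19 ]
0.19 18 [-0.216 -0.011  0.192] [-0.198  0.002  0.2  ]
```

View pics/tip.png

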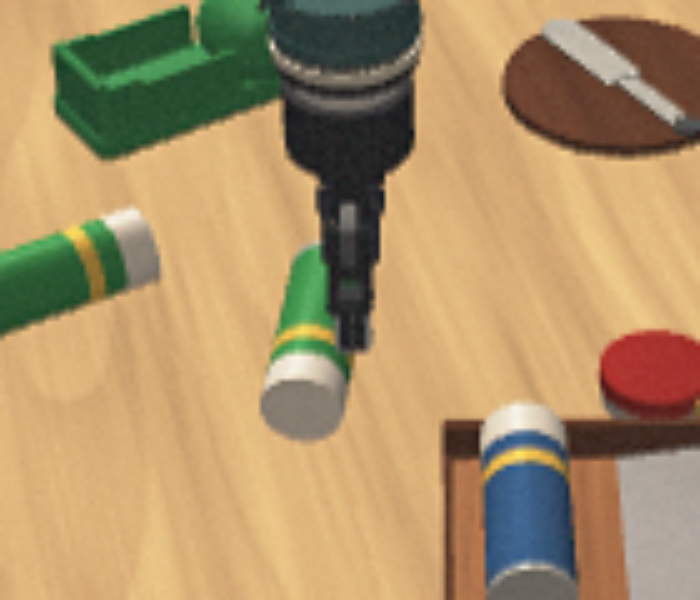

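The crop shows the pad end near (350,340). Depth puts it at z≈0.172 with the TCP at 0.170, so the open tips sit about 2 mm behind the TCP. The can, at crop (525,500), is untouched. Next I shift sideways, then go down behind the can.

Call:
send_rows([
  [1, [-0.047, -0.0505, 0.0], [0, 0, 0]],
  [1, [-0.047, -0.0505, 0.02], [0, 0, 0]],
  [1, [-0.047, -0.0505, 0.05], [0, 0, 0]],
  [1, [-0.047, -0.0505, 0.08], [0, 0, 0]],
  [1, [-0.047, -0.0505, 0.09], [0, 0, 0]],
])

```text
t: 2.25
tcp_pos: [0.4392, -0.0215, 0.0791]
ee_rot: [-0.001, 0.131, 0.991, 0.0]
force: [-0.7, -0.7, 0.9]
opening: 1.005
grip_force: 0.0
```

Call:
send_rows([
  [1, [0, 0, 0], [0, 0, 0]],
])

```text
t: 2.35
tcp_pos: [0.4397, -0.0219, 0.0803]
ee_rot: [-0.001, 0.131, 0.991, 0.0]
force: [-0.5, -0.5, 0.1]
opening: 0.998
grip_force: 0.0
```

```bash
python3 - <<'E'
from s import *
s,T,p=st()
I,D=manip.capture('top'); W=pts('top',D,D>0); L=(W-O)@RR
# can top strip + silhouettes check
k=L[(abs(L[:,1])<.09)&(L[:,0]>-.15)&(L[:,0]<-.05)&(L[:,2]>.045)&(L[:,2]<.075)]
for y in np.arange(-.08,.08,.02):
    q=k[(k[:,1]>=y)&(k[:,1]<y+.02)]
    if len(q):print(round(y,2),len(q),q.min(0).round(3),q.max(0).round(3))
E
```

```text
t 2.35 tcp in rest [-0.1607  0.0016  0.0803] force [-0.5 -0.5  0.1] j [-0.24  0.24 -0.56  0.77  0.    0.03]
tool axes in rest
 [[-1.    -0.001 -0.001]
 [-0.001  1.     0.   ]
 [ 0.001  0.    -1.   ]]
```

Call:
send_rows([
  [1, [0, -0.0015, 0.02], [0, 0, 0]],
  [1, [0, -0.0015, 0.04], [0, 0, 0]],
  [1, [0, -0.0015, 0.052], [0, 0, 0]],
  [1, [-0.004, -0.0015, 0.052], [0, 0, 0]],
  [1, [-0.008, -0.0015, 0.052], [0, 0, 0]],
])

```text
t: 2.9
tcp_pos: [0.4487, -0.0266, 0.0298]
ee_rot: [0.001, 0.131, 0.991, -0.0]
force: [0.2, -0.3, 0.6]
opening: 0.995
grip_force: 0.0
```

Call:
send_rows([
  [1, [-0.003, 0, 0], [0, 0, 0]],
  [1, [-0.006, 0, 0], [0, 0, 0]],
  [1, [-0.009, 0, 0], [0, 0, 0]],
  [1, [-0.012, 0, 0], [0, 0, 0]],
  [1, [-0.015, 0, 0], [0, 0, 0]],
])

```text
t: 3.4
tcp_pos: [0.4623, -0.0305, 0.0285]
ee_rot: [0.0, 0.132, 0.991, 0.0]
force: [-0.5, -0.2, -0.5]
opening: 1.002
grip_force: 0.0
```

```bash
cat > see.py <<'E'
from s import *
import sys
s,T,p=st()
I,D=manip.capture('side')
hsv=cv2.cvtColor(I,cv2.COLOR_RGB2HSV)
b=(hsv[...,0]>98)&(hsv[...,0]<125)&(hsv[...,1]>110)
L=(pts('side',D,b)-O)@RR
L=L[(abs(L[:,1])<.08)&(L[:,0]>-.15)&(L[:,0]<.12)&(L[:,2]>.03)]
# fit the cylinder axis (radius 28 mm): x=a+b*y, z=c
from scipy.optimize import least_squares
f=least_squares(lambda q:np.hypot(L[:,0]-q[0]-q[1]*L[:,1],L[:,2]-q[2])-.028,[np.median(L[:,0]),0,.045],loss='soft_l1',f_scale=.002)
print('can x,slope,z',f.x.round(4),len(L),'top',np.percentile(L[:,2],97).round(4),'y',L[:,1].min().round(3),L[:,1].max().round(3))
if len(sys.argv)>1:
    u,v=proj('side',O+RR@[p[0],0,.04])[0].astype(int)
    cv2.imwrite(sys.argv[1],cv2.resize(I[v-60:v+60,u-70:u+70,::-1],None,fx=5,fy=5))
E
python3 see.py pics/push1.png
```

```text
t 3.4 tcp in rest [-0.1367 -0.0009  0.0285] force [-0.5 -0.2 -0.5] j [-0.24  0.34 -0.59  0.64  0.    0.02]
tool axes in rest
 [[-1.  0.  0.]
 [ 0.  1.  0.]
 [-0.  0. -1.]]
can x,slope,z [-0.0974  0.0083  0.0405] 340 top 0.0713 y -0.07 0.048
```

View pics/push1.png

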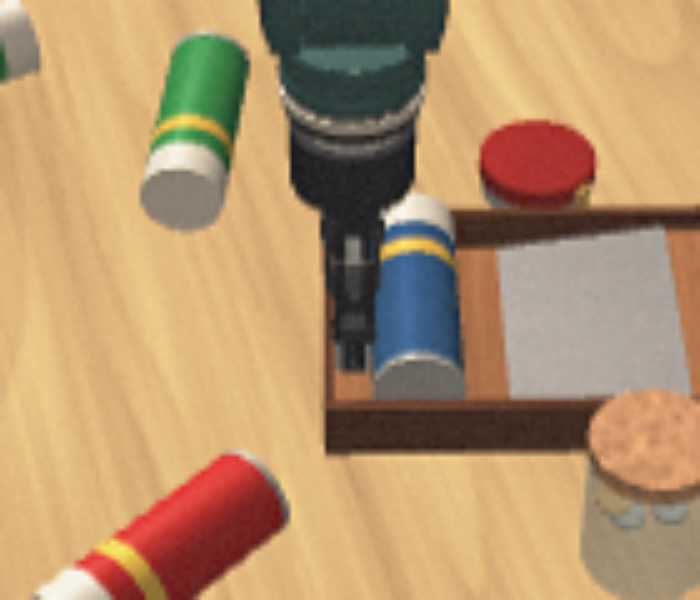

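The crop shows the pad at (355,340) touching the can's rear at (390,300). The fit agrees: can x -0.097, z 0.0405, almost square. Now the slow push along the landing.

Call:
send_rows([
  [1, [-0.003, 0.001, 0], [0, 0, 0]],
  [1, [-0.007, 0.001, 0], [0, 0, 0]],
  [1, [-0.011, 0.001, 0], [0, 0, 0]],
  [1, [-0.015, 0.001, 0], [0, 0, 0]],
  [1, [-0.019, 0.001, 0], [0, 0, 0]],
])

```text
t: 3.95
tcp_pos: [0.481, -0.0345, 0.0284]
ee_rot: [0.0, 0.132, 0.991, 0.0]
force: [-0.5, 0.7, 0.3]
opening: 0.997
grip_force: 0.1
```

Call:
send_rows([
  [1, [-0.004, 0, 0], [0, 0, 0]],
  [1, [-0.008, 0, 0], [0, 0, 0]],
  [1, [-0.012, 0, 0], [0, 0, 0]],
  [1, [-0.016, 0, 0], [0, 0, 0]],
  [1, [-0.02, 0, 0], [0, 0, 0]],
])

```text
t: 4.45
tcp_pos: [0.5003, -0.0397, 0.0284]
ee_rot: [-0.0, 0.132, 0.991, 0.0]
force: [0.3, 1.1, 0.3]
opening: 1.004
grip_force: 0.1
```

```bash
python3 see.py
```

```text
t 4.45 tcp in rest [-0.0976  0.0002  0.0284] force [0.3 1.1 0.3] j [-0.24  0.39 -0.49  0.68  0.    0.02]
tool axes in rest
 [[-1.  0. -0.]
 [ 0.  1.  0.]
 [ 0.  0. -1.]]
can x,slope,z [-0.0588 -0.002   0.0405] 331 top 0.071 y -0.072 0.049
```

Call:
send_rows([
  [1, [-0.004, 0, 0], [0, 0, 0]],
  [1, [-0.008, 0, 0], [0, 0, 0]],
  [1, [-0.012, 0, 0], [0, 0, 0]],
  [1, [-0.015, 0, 0], [0, 0, 0]],
  [1, [-0.018, 0, 0], [0, 0, 0]],
])

```text
t: 5.0
tcp_pos: [0.5174, -0.0444, 0.0284]
ee_rot: [-0.0, 0.132, 0.991, 0.0]
force: [-2.3, 1.0, 0.6]
opening: 0.997
grip_force: 0.9
```

Call:
send_rows([
  [1, [-0.003, 0, -0.0005], [0, 0, 0]],
  [1, [-0.006, 0, -0.001], [0, 0, 0]],
  [1, [-0.009, 0, -0.0015], [0, 0, 0]],
  [1, [-0.012, 0, -0.002], [0, 0, 0]],
  [1, [-0.015, 0, -0.0025], [0, 0, 0]],
])

```text
t: 5.5
tcp_pos: [0.532, -0.0483, 0.0309]
ee_rot: [-0.0, 0.132, 0.991, 0.0]
force: [-0.8, 0.3, 0.5]
opening: 1.001
grip_force: 0.8
```

Call:
send_rows([
  [1, [-0.003, 0, -0.0005], [0, 0, 0]],
  [1, [-0.006, 0, -0.001], [0, 0, 0]],
  [1, [-0.009, 0, -0.0015], [0, 0, 0]],
  [1, [-0.012, 0, -0.002], [0, 0, 0]],
  [1, [-0.015, 0, -0.0025], [0, 0, 0]],
])

```text
t: 6.0
tcp_pos: [0.5465, -0.0522, 0.0334]
ee_rot: [-0.0, 0.132, 0.991, 0.0]
force: [-0.7, 0.5, 0.5]
opening: 1.001
grip_force: 0.8
```

```bash
python3 see.py
```

```text
t 6.0 tcp in rest [-0.0497  0.0001  0.0334] force [-0.7  0.5  0.5] j [-0.24  0.45 -0.37  0.75  0.    0.02]
tool axes in rest
 [[-1.  0. -0.]
 [ 0.  1.  0.]
 [ 0.  0. -1.]]
can x,slope,z [-0.0111  0.0013  0.0454] 305 top 0.0761 y -0.072 0.049
```

Call:
send_rows([
  [1, [-0.003, 0, -0.0005], [0, 0, 0]],
  [1, [-0.006, 0, -0.001], [0, 0, 0]],
  [1, [-0.009, 0, -0.0015], [0, 0, 0]],
  [1, [-0.012, 0, -0.002], [0, 0, 0]],
  [1, [-0.015, 0, -0.0025], [0, 0, 0]],
])

```text
t: 6.55
tcp_pos: [0.561, -0.0562, 0.0359]
ee_rot: [-0.0, 0.132, 0.991, -0.0]
force: [-2.5, 0.5, 1.1]
opening: 1.0
grip_force: 0.8
```

Call:
send_rows([
  [1, [-0.003, 0, -0.0005], [0, 0, 0]],
  [1, [-0.006, 0, -0.001], [0, 0, 0]],
  [1, [-0.009, 0, -0.0015], [0, 0, 0]],
  [1, [-0.012, 0, -0.002], [0, 0, 0]],
  [1, [-0.015, 0, -0.0025], [0, 0, 0]],
])

```text
t: 7.05
tcp_pos: [0.5755, -0.0601, 0.0384]
ee_rot: [-0.0, 0.132, 0.991, -0.0]
force: [-2.0, 1.2, 0.8]
opening: 1.0
grip_force: 0.8
```

Call:
send_rows([
  [1, [-0.003, 0, -0.0005], [0, 0, 0]],
  [1, [-0.006, 0, -0.001], [0, 0, 0]],
  [1, [-0.009, 0, -0.0015], [0, 0, 0]],
  [1, [-0.012, 0, -0.002], [0, 0, 0]],
  [1, [-0.015, 0, -0.0025], [0, 0, 0]],
])

```text
t: 7.55
tcp_pos: [0.59, -0.064, 0.0409]
ee_rot: [-0.0, 0.132, 0.991, 0.0]
force: [-1.1, -0.0, 0.8]
opening: 0.997
grip_force: 0.8
```

```bash
python3 see.py
```

```text
t 7.55 tcp in rest [-0.0047  0.0001  0.0409] force [-1.1 -0.   0.8] j [-0.25  0.51 -0.24  0.83 -0.    0.02]
tool axes in rest
 [[-1.  0. -0.]
 [ 0.  1. -0.]
 [ 0. -0. -1.]]
can x,slope,z [0.041  0.2058 0.104 ] 291 top 0.084 y -0.072 0.047
```

Call:
send_rows([
  [1, [-0.003, 0, -0.0005], [0, 0, 0]],
  [1, [-0.006, 0, -0.001], [0, 0, 0]],
  [1, [-0.009, 0, -0.0015], [0, 0, 0]],
  [1, [-0.012, 0, -0.002], [0, 0, 0]],
  [1, [-0.015, 0, -0.0025], [0, 0, 0]],
])

```text
t: 8.1
tcp_pos: [0.6045, -0.0679, 0.0435]
ee_rot: [0.0, 0.132, 0.991, -0.0]
force: [-1.8, 0.9, 1.2]
opening: 0.999
grip_force: 0.8
```

Call:
send_rows([
  [1, [-0.002, 0, -0.0003], [0, 0, 0]],
  [1, [-0.004, 0, -0.0006], [0, 0, 0]],
  [1, [-0.006, 0, -0.0009], [0, 0, 0]],
  [1, [-0.008, 0, -0.0012], [0, 0, 0]],
  [1, [-0.01, 0, -0.0015], [0, 0, 0]],
])

```text
t: 8.6
tcp_pos: [0.614, -0.0704, 0.0449]
ee_rot: [-0.0, 0.132, 0.991, 0.0]
force: [-1.8, 0.9, 1.7]
opening: 1.001
grip_force: 0.8
```

Call:
send_rows([
  [1, [-0.002, 0, 0], [0, 0, 0]],
  [1, [-0.004, 0, 0], [0, 0, 0]],
  [1, [-0.006, 0, 0], [0, 0, 0]],
  [1, [-0.008, 0, 0], [0, 0, 0]],
  [1, [-0.01, 0, 0], [0, 0, 0]],
])

```text
t: 9.1
tcp_pos: [0.6239, -0.0731, 0.0449]
ee_rot: [0.0, 0.132, 0.991, -0.0]
force: [-0.5, 0.1, 0.3]
opening: 1.002
grip_force: 0.1
```

```bash
python3 see.py pics/push2.png
```

```text
t 9.1 tcp in rest [0.0304 0.0001 0.0449] force [-0.5  0.1  0.3] j [-0.25  0.55 -0.14  0.88 -0.    0.02]
tool axes in rest
 [[-1.  0.  0.]
 [ 0.  1. -0.]
 [-0. -0. -1.]]
can x,slope,z [0.0693 0.0066 0.0584] 279 top 0.0898 y -0.069 0.048
```

View pics/push2.png

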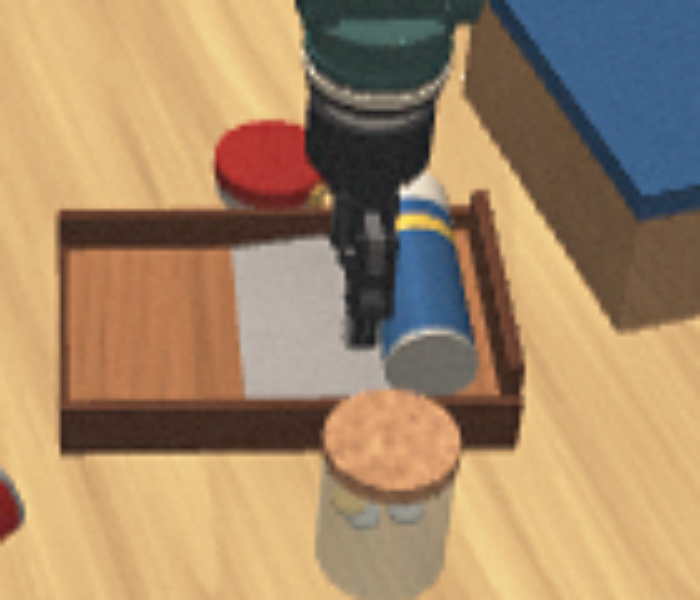

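The crop shows the can at (430,290), right on the crest with the rail just beyond, and the fingers still behind it at (370,300). I'll ease it over.

Call:
send_rows([
  [1, [-0.002, 0, 0], [0, 0, 0]],
  [1, [-0.004, 0, 0], [0, 0, 0]],
  [1, [-0.006, 0, 0], [0, 0, 0]],
  [1, [-0.008, 0, 0], [0, 0, 0]],
  [1, [-0.01, 0, 0], [0, 0, 0]],
])

```text
t: 9.65
tcp_pos: [0.6334, -0.0757, 0.0449]
ee_rot: [0.0, 0.132, 0.991, -0.0]
force: [0.2, -0.2, 0.8]
opening: 1.004
grip_force: 0.0
```

Call:
send_rows([
  [1, [-0.001, 0, 0], [0, 0, 0]],
  [1, [-0.002, 0, 0], [0, 0, 0]],
  [1, [-0.003, 0, 0], [0, 0, 0]],
  [1, [-0.004, 0, 0], [0, 0, 0]],
  [1, [-0.005, 0, 0], [0, 0, 0]],
])

```text
t: 10.15
tcp_pos: [0.6381, -0.0769, 0.0449]
ee_rot: [-0.0, 0.132, 0.991, 0.0]
force: [0.8, -0.9, -0.5]
opening: 1.002
grip_force: 0.0
```

```bash
sed -i 's/,0,\.045\]/,0,.055]/' see.py; python3 see.py
```

```text
t 10.15 tcp in rest [0.0451 0.0001 0.0449] force [ 0.8 -0.9 -0.5] j [-0.25  0.57 -0.09  0.9   0.    0.02]
tool axes in rest
 [[-1.  0. -0.]
 [ 0.  1.  0.]
 [ 0.  0. -1.]]
can x,slope,z [0.0868 0.0084 0.0544] 294 top 0.0853 y -0.073 0.046
```

The can is seated at x 0.087, z 0.054, square to the rest. I'll back the fingers away from it, then lift.

Call:
send_rows([
  [1, [0.01, 0, 0], [0, 0, 0]],
  [1, [0.025, 0, -0.01], [0, 0, 0]],
  [1, [0.045, 0, -0.03], [0, 0, 0]],
  [1, [0.06, 0, -0.06], [0, 0, 0]],
  [1, [0.07, 0, -0.09], [0, 0, 0]],
])

```text
t: 10.7
tcp_pos: [0.5684, -0.0581, 0.1356]
ee_rot: [-0.001, 0.131, 0.991, 0.0]
force: [0.9, -0.1, -0.3]
opening: 0.996
grip_force: 0.0
```

Call:
send_rows([
  [1, [0.04, 0, -0.03], [0, 0, 0]],
  [1, [0.08, 0, -0.05], [0, 0, 0]],
  [1, [0.1, 0, -0.06], [0, 0, 0]],
  [1, [0.1, 0, -0.06], [0, 0, 0]],
  [1, [0.1, 0, -0.06], [0, 0, 0]],
])

```text
t: 11.2
tcp_pos: [0.4737, -0.0325, 0.195]
ee_rot: [0.0, 0.131, 0.991, -0.0]
force: [-1.1, -0.5, 0.1]
opening: 0.997
grip_force: 0.0
```

```bash
python3 see.py; python3 -c "
from h import *
cv2.imwrite('pics/end.png',manip.capture('side')[0][...,::-1])"
```

```text
t 11.2 tcp in rest [-0.1251  0.0002  0.195 ] force [-1.1 -0.5  0.1] j [-0.24  0.2  -0.27  1.1  -0.    0.02]
tool axes in rest
 [[-1.     0.     0.001]
 [ 0.     1.     0.   ]
 [-0.001  0.    -1.   ]]
can x,slope,z [0.0868 0.0003 0.0545] 366 top 0.0854 y -0.071 0.052
```

View pics/end.png

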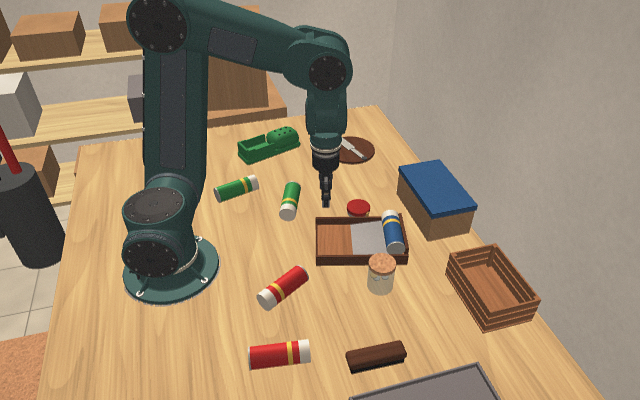

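The can lies against the stop rail at (393,232), and everything else is where it was.

```bash
python3 -c "
from rig import manip
print(manip.sign_off())"
```

```text
the job is handed in; nothing more can be done
None
```

The blue can now lies in the hollow against the stop rail (measured at x 0.087 m, z 0.054 m, square to the rest), nothing else looks moved, and the job is handed in; the sign-off returned no verdict.

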